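Lock the lathe spindle

TASK

Lock the wood lathe's spindle ready for changing the blank: turn the handwheel slowly until you feel it stiffen, and stop just past that stiff spot, where it drops in. Then slide the lock bolt on top of the headstock fully home, gently, without forcing it, and leave the tin, brush, gouge and round blank near it where they are.

Things in the scene. Friction and masses are not known exactly. Their poses are not given: they have to be found in the camera images.
- lathe: Green bench lathe, fixed. Origin on the bench under the middle of the headstock; x away from the robot, y along the spindle, towards the handwheel, z up. Headstock 160 (x) by 180 (y) by 275 mm high. Spindle axis 200 mm up. Aluminium handwheel 160 mm across at the +y end (y 102 to 124 mm, low bosses to 132 mm). Bed, tool rest, wooden blank and tailstock to -y.
- hub (a point): Point on the spindle's axis level with the middle of the crank grip (172 mm to +y of the lathe's origin, 200 mm up): the grip circles about it. The spindle turns with a light drag (1 to 3 N at the crank). A hidden spring detent makes one stiff spot: over some 10 degrees the crank needs about 6 to 14 N more, then over the next 10 it drops by itself into a seat.
- index_hole (a point): Fixed point in the headstock on the bolt's line, 50 mm above the spindle axis, 30 mm to lathe -y of the origin, in the unseen index ring's plane. The ring's only hole lies here when the spindle is in the seat (within 3 degrees). From the start the seat is 40 to 100 degrees ahead, wheel top going to lathe +x; it differs each time. A like stiff spot bounds the seat's far side.
- handwheel: Aluminium handwheel, 160 mm across, 22 mm thick, on the spindle; origin on the spindle axis above the lathe's origin, y along the spindle, z towards the crank.
- crank (a point): Middle of the crank grip: a black sleeve 26 mm across and 70 mm long, parallel to the spindle, sticking out of the handwheel's face to +y (from y 137 to 207 mm) and spinning freely on its pin, 62 mm from the spindle's axis. It starts between low on the robot's side and nearly at the top.
- bolt_knob (a point): Steel upright round knob of the lock bolt, 22 mm across, on top of the headstock; this point lies on its axis, 305 mm above the bench; the knob stands from 278 to 322 mm.
- bolt (a joint): Travel of the lock bolt in m: 0 as it starts (withdrawn), growing as the knob slides towards lathe -y (away from the handwheel, towards the blank), 0.024 fully home. It slides with about 3 N of friction and stays where left. With the spindle off its seat it stops hard at about 0.004.
- wax_tin: Small round tin, 36 mm across, 26 mm high, standing on the headstock; origin at its foot.
- bench_brush: Small hand brush lying on the bench under the crank.
- gouge: Turning gouge with wooden handle, 390 mm long, lying on the bench in front of the lathe; origin at the ferrule.
- blank_round: Round wood blank, 140 mm across, 45 mm high, lying on the bench to the left.

How it is judged:
At the end, for the whole second after the job is handed in: The lock bolt is pushed home into the index ring (at least 18 of its 24 mm of travel), which it can be only with the spindle in its seat just past the stiff spot (value of joint bolt above 0.018 m); the robot touches nothing.
It fails at once if the lock bolt is forced against the index ring inside with more than 25 N (contact force between bolt and lathe above 25 N).
It fails at once if the handwheel is spun: faster than 4 rad/s (angular speed of handwheel above 4 rad/s).
It fails at once if a bystander is moved by more than 40 mm (distance of any of wax_tin, bench_brush, gouge, blank_round from where it was at the start of the episode above 0.04 m).
It also fails if it takes over 58 s, if anything falls off the work surface, if the arm or the gripper's body presses on something with over 40 N, if the wrist force passes 120 N, or if a joint passes its speed limit or range.

ROBOT

A 7-joint arm with a two-finger parallel gripper is mounted at the origin on the work surface. World frame = base frame: x ahead of the robot, y to its left, z up, the work surface at z = 0. Lengths are in m, angles in rad, forces in N, time in s.
With the tool pointing down it reaches from about 0.425 to 0.875 m from the base axis. Payload 4.7 kg.
Tool frame: the origin (TCP) lies between the finger pads; the fingertips stand 25 mm ahead of it and the grasp point (between the pads) lies 6 mm ahead of it; y points along the fingers, x is the direction in which the jaws open and shut, and the axes are right-handed (so a half turn about y gives the same grasp; the last joint's range is limited). The gripper opens to 85 mm and grips with 20 to 120 N. Pads are 22 mm wide; open, the fingers measure 114 mm over their backs; the gripper's body (76 mm by 85 mm) begins 54 mm behind the grasp point. The pads swing forward as they close: fully open they stand 13 mm farther back than shut.
Start: joints at [-1.254, 0.321, -0.07, 1.45, 0.023, 1.371, -0.057], TCP at [0.194, 0.62, 0.256] pointing down, gripper open.
Joint ranges: [-2.86, 2.86], [-0.3, 2.09], [-1.38, 1.24], [0.06, 2.45], [-1.56, 4.7], [0.09, 2.05], [-2.69, 2.69]. Speed limits (rad/s): [2.57, 2.57, 3.14, 3.14, 3.14, 3.14, 3.14].

INTERFACE

Orientations are given as a 3x3 rotation matrix whose columns are the frame's x, y, z axes.
In Python, from plant import ctrl gives the robot as it stands.
- The arm moves only by the shell command python3 -m handwheel 'ROWS' [OPENING] [FORCE]. ROWS is JSON, a list of rows, each a list of 4 numbers: the shift along the tool's x, y, z in mm, then the turn about the tool's y in rad. In form: [[x, y, z, spin], ...]. A call has 1 to 10 rows; each row shifts and turns the pose as measured when the row begins, along the tool's axes as they then stand; what a row does not reach is not made up. A row lasts 1/10 s, in which the tool goes at most 50 mm and 8.59 degrees, less where a joint would pass 70% of its speed; a pose out of reach is approached as far as the arm can. A call is refused whole if a number of a shift passes 50 or a number of a turn 0.15, either way. A call with a gripper value outside its range is refused whole. OPENING is the opening, from -1 (shut) to 1 (fully open), set as the call begins (- or left out, the last holds). The fingers move at their own pace and stop on an object; FORCE is the grip in N (left out, the last holds). Time passes only in rows, so rows that do not move let the fingers close. It gives the time, the measured TCP pose, the force and the opening at its end, in the units of the state.
- ctrl.get_obs(): the state, without advancing time (a new reading comes with each control period).
- ctrl.camera(name): name is "side" or "top" or "wrist"; returns a dict with "frame" (400x640x3 uint8, red, green, blue), "camera_matrix" (3x3 intrinsics, pixels), "rvec" (rotation vector, rad) and "tvec" (3), from world to camera coordinates, as OpenCV has them; the wrist camera has in their place "T_tool_cam" (4x4, takes a point from camera to tool coordinates, whose origin is the TCP and whose axes are the tool frame's). Camera axes: x right, y down, z forward; pixel columns grow to the right and rows downward; lengths in m; the calibration is good to about 2 mm. A picture is of the moment at which its call begins: read the wrist's pose just before it. There is no depth.
- ctrl.finish_job(): hands the job in, once; it reports no verdict.
The state is a dict: "t": time; "joints": joint angles; "joint_velocities": joint speeds; "tau": joint torques, N m; "tcp_pos": TCP position; "orientation": TCP orientation; "force": force on the tool from outside, world axes, zero at the start; "wrist_torque": the same for the moment, N m; "grip_width": finger opening in m.
Only numpy, scipy, OpenCV 4.12 (cv2) and the standard library are available. Lean on these libraries where they do the work, as an engineer would, in place of code of your own. Each camera call takes 0.05 s, during which the arm holds its last target.

## Working session

There is one attempt and no reset: what is moved stays moved. The work goes in short steps, Python scripts to look and compute and a shell command to move; the robot and the scene stay as the last step left them, time stands still between calls to the robot, and variables do not carry over. Pictures are saved under pics/ and viewed, and the job is handed in when it is done.

```bash
ls; mkdir -p pics
python3 - <<'E'
from plant import ctrl
import cv2
o=ctrl.get_obs()
print(o)
for n in ["side","top","wrist"]:
    c=ctrl.camera(n)
    cv2.imwrite(f"pics/{n}0.png",c["frame"][:,:,::-1])
    print(n,{k:(v.tolist() if hasattr(v,'tolist') else v) for k,v in c.items() if k!="frame"})
E
```

```text
pics
{'t': 0.0, 'joints': array([-1.25387295,  0.32181981, -0.07008849,  1.45168952,  0.02258299,
        1.3707699 , -0.0569351 ]), 'joint_velocities': array([ 0.00103402, -0.00128083,  0.00056156,  0.00060874,  0.00175025,
        0.00304554,  0.00087963]), 'tau': array([ 1.10513026e-04, -4.93599737e+01, -3.82226100e-01, -3.14322996e+01,
        1.29970035e-02,  1.16900535e-02, -3.64468221e-06]), 'tcp_pos': array([0.19373191, 0.61994663, 0.25521824]), 'orientation': array([[ 2.98219689e-01, -4.89648951e-04, -9.54497133e-01],
       [ 9.54495372e-01, -1.83548624e-03,  2.98220080e-01],
       [-1.89798950e-03, -9.99998196e-01, -8.00104766e-05]]), 'force': array([0.52262526, 0.96834347, 0.35699096]), 'wrist_torque': array([ 0.05283318,  0.00700301, -0.04694429]), 'grip_width': 0.08528289717862478}
side {'camera_matrix': [[435.5237478835199, 0.0, 315.7175848205841], [0.0, 435.5237478835199, 202.97250398697454], [0.0, 0.0, 1.0]], 'rvec': [2.3722761793733005, -0.4468211445155863, 0.16277396922084778], 'tvec': [-0.43577660509228167, 0.2838493110675301, 1.2871395903460283]}
top {'camera_matrix': [[383.63516055863056, 0.0, 321.0374723007874], [0.0, 383.63516055863056, 203.24103120116706], [0.0, 0.0, 1.0]], 'rvec': [2.1367260219185127, -2.119000128983699, 0.1610788325045506], 'tvec': [0.04561431204457635, 0.5012637553947527, 1.0429872813886711]}
wrist {'camera_matrix': [[308.67083108898703, 0.0, 315.3354132013472], [0.0, 308.67083108898703, 198.15157288830684], [0.0, 0.0, 1.0]], 'T_tool_cam': [[0.9999992640624972, 9.724743832744697e-05, -0.0012093045098381635, 0.0005212203973076202], [0.001176177290938403, -0.32210478819521365, 0.9467032914428336, -0.11737807121352506], [-0.0002974583030559905, -0.9467040170848807, -0.3221046655264493, 0.0826766846400659], [0.0, 0.0, 0.0, 1.0]]}
```

View pics/side0.png

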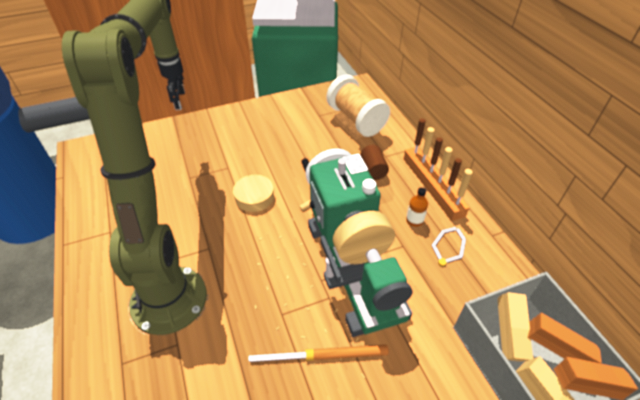

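View pics/top0.png

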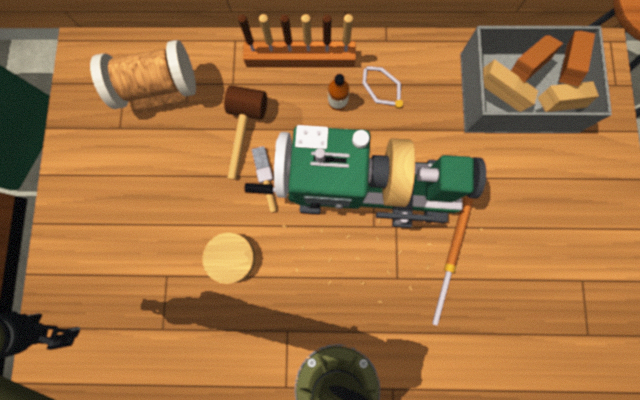

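View pics/wrist0.png

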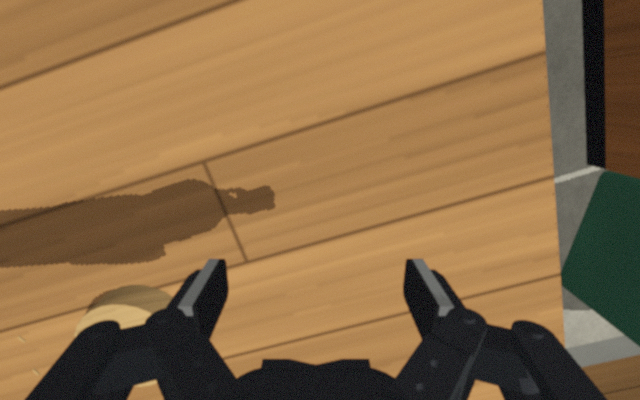

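```bash
python3 - <<'E'
import cv2
a=cv2.imread("pics/top0.png")[110:240,230:500]; cv2.imwrite("pics/top0z.png",cv2.resize(a,None,fx=2.95,fy=2.95,interpolation=2))
a=cv2.imread("pics/side0.png")[130:280,270:430]; cv2.imwrite("pics/side0z.png",cv2.resize(a,None,fx=4,fy=4,interpolation=2))
E
cat > h.py <<'E'
import numpy as np,cv2
from plant import ctrl
def ray(c,uv):
    K=c["camera_matrix"];R=cv2.Rodrigues(np.array(c["rvec"]))[0];t=np.array(c["tvec"])
    d=R.T@np.linalg.solve(K,[uv[0],uv[1],1.]); return -R.T@t,d
def onz(c,uv,z):
    o,d=ray(c,uv); return o+d*(z-o[2])/d[2]
def wray(c,obs,uv):
    T=np.array(c["T_tool_cam"]);R=obs["orientation"];p=obs["tcp_pos"]
    d=R@T[:3,:3]@np.linalg.solve(c["camera_matrix"],[uv[0],uv[1],1.]); return R@T[:3,3]+p,d
def wonz(c,obs,uv,z):
    o,d=wray(c,obs,uv); return o+d*(z-o[2])/d[2]
def tri(rays):
    A=np.zeros((3,3));b=np.zeros(3)
    for o,d in rays:
        d=d/np.linalg.norm(d);P=np.eye(3)-np.outer(d,d);A+=P;b+=P@o
    x=np.linalg.solve(A,b); return x,[np.linalg.norm(np.cross(x-o,d/np.linalg.norm(d))) for o,d in rays]
def proj(c,p):
    return cv2.projectPoints(np.array([p],float),np.array(c["rvec"]),np.array(c["tvec"]),np.array(c["camera_matrix"]),None)[0].ravel()
E
```

```text
(no output)
```

View pics/top0z.png

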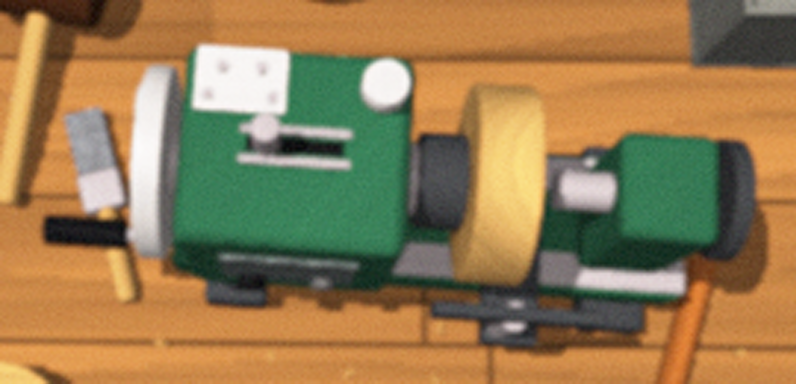

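View pics/side0z.png

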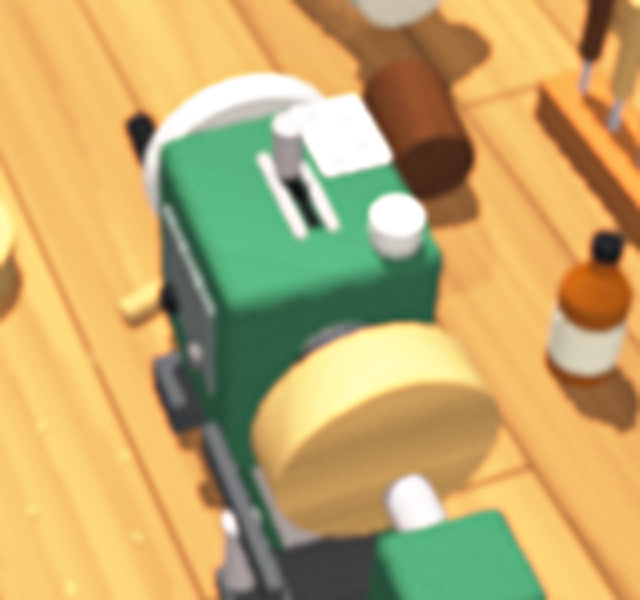

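Run:
```python
from h import *
c=ctrl.camera("top"); s=ctrl.camera("side")
z=lambda p:(p[0]/2.95+230,p[1]/2.95+110)
zs=lambda p:(p[0]/4+270,p[1]/4+130)
for n,p in dict(nr=(405,252),nl=(176,243),fl=(190,48),fr=(411,62)).items(): print(n,onz(c,z(p),.275).round(4))
for n,p in dict(nr=(225,305),nl=(164,148),fr=(436,255)).items(): print('s',n,onz(s,zs(p),.275).round(4))
print('knobtop',tri([ray(c,z((264,128))),ray(s,zs((288,120)))]), onz(c,z((264,128)),.322))
print('tin',onz(c,z((386,84)),.301),onz(s,zs((397,212)),.301))
print('crank tip',tri([ray(c,z((46,229))),ray(s,zs((138,122)))]))
for h in (.15,.17,.2,.22,.24): print(h,onz(c,z((46,229)),h),onz(c,z((128,233)),h))
```

```text
nr [ 0.4801 -0.0563  0.275 ]
nl [0.4859 0.1162 0.275 ]
fl [0.6403 0.1088 0.275 ]
fr [ 0.6296 -0.0624  0.275 ]
s nr [ 0.4774 -0.0567  0.275 ]
s nl [0.4936 0.1006 0.275 ]
s fr [ 0.6287 -0.0673  0.275 ]
knobtop (array([0.56481492, 0.04930437, 0.32071344]), [np.float64(0.0024973623240619977), np.float64(0.0024973623240619244)]) [0.56184904 0.04967338 0.322     ]
tin [ 0.60276448 -0.04065109  0.301     ] [ 0.60874067 -0.04265242  0.301     ]
crank tip (array([0.51864111, 0.23621676, 0.17624011]), [np.float64(0.0020468265248334786), np.float64(0.0020468265248333828)])
0.15 [0.52205155 0.24220898 0.15      ] [0.51896987 0.17058841 0.15      ]
0.17 [0.51788369 0.23785577 0.17      ] [0.51486606 0.16772409 0.17      ]
0.2 [0.51163189 0.23132594 0.2       ] [0.50871036 0.1634276  0.2       ]
0.22 [0.50746402 0.22697273 0.22      ] [0.50460656 0.16056328 0.22      ]
0.24 [0.50329616 0.22261951 0.24      ] [0.50050276 0.15769895 0.24      ]
```

```bash
python3 -m handwheel '[[0,0,0,0.146],[0,0,0,0.146],[0,0,0,0.146],[0,0,0,0.146],[0,0,0,0.146],[0,0,0,0.146],[0,0,0,0.146],[0,0,0,0.146],[0,0,0,0.146]]' 1 30
```

```text
t: 1.15
tcp_pos: [0.1935, 0.6193, 0.2538]
orientation: [[0.997, -0.001, 0.083], [-0.083, -0.004, 0.997], [-0.001, -1.0, -0.004]]
force: [1.0, 0.6, 0.0]
grip_width: 0.0856
```

```bash
python3 -m handwheel '[[34,-4,-31,-0.02],[34,-4,-31,-0.01],[34,-4,-31,0],[34,-4,-31,0],[34,-4,-31,0],[34,-4,-31,0],[34,-4,-31,0],[34,-4,-30,0],[0,0,0,0]]'
python3 - <<'E'
from h import *
o=ctrl.get_obs();c=ctrl.camera("wrist");cv2.imwrite("pics/w1.png",c["frame"][:,:,::-1]);print(o["tcp_pos"],o["orientation"],o["joints"])
E
```

```text
t: 2.05
tcp_pos: [0.4573, 0.3478, 0.2852]
orientation: [[0.999, -0.002, 0.05], [-0.05, -0.005, 0.999], [-0.002, -1.0, -0.005]]
force: [-0.1, 0.5, 0.5]
grip_width: 0.0856
[0.45731847 0.34783285 0.28517622] [[ 0.99876519 -0.00201359  0.04963913]
 [-0.04964888 -0.00512024  0.99875361]
 [-0.00175692 -0.99998486 -0.00521389]] [-0.99519869  0.15053223  0.33379523  1.60981428 -0.04709661  1.39438037
 -0.70607483]
```

View pics/w1.png

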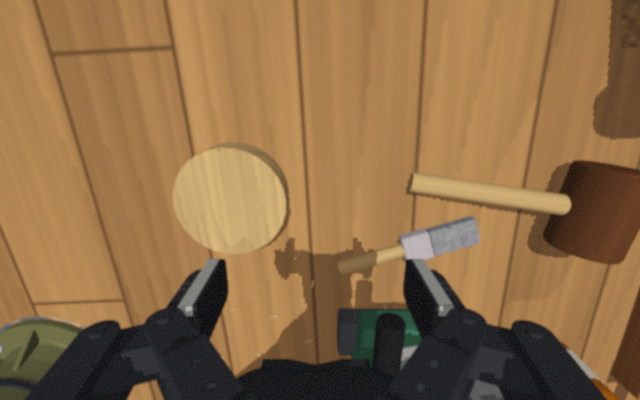

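Run:
```python
from h import *
a=cv2.imread("pics/w1.png")[270:400,330:490]; cv2.imwrite("pics/w1z.png",cv2.resize(a,None,fx=4.5,fy=4.5,interpolation=2))
```

```text
(no output)
```

View pics/w1z.png

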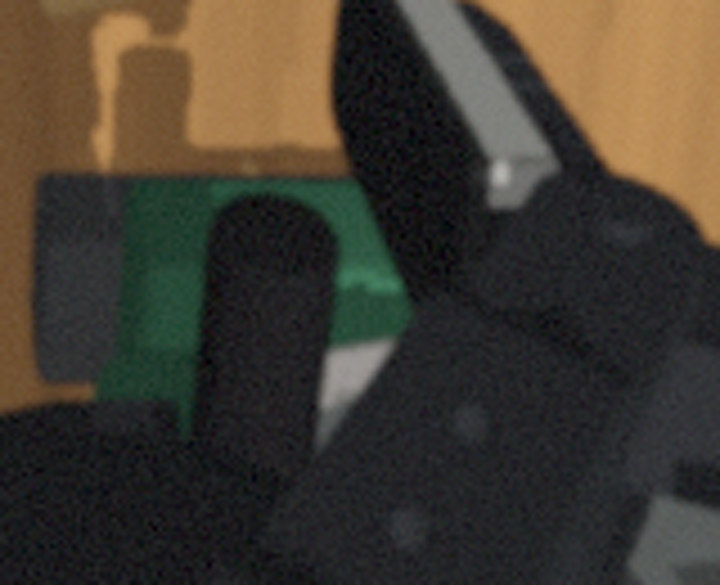

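Run:
```python
from h import *
o=ctrl.get_obs();c=ctrl.camera("wrist");t=ctrl.camera("top")
ro=wray(c,o,(272/4.5+330,232/4.5+270))
rt=ray(t,(46/2.95+230,229/2.95+110))
print(tri([ro,rt]))
ct=ro[0]+ro[1]*.278;print('by size',ct)
for y in (.23,.235,.24): print(ro[0]+ro[1]*(y-ro[0][1])/ro[1][1])
```

```text
(array([0.5166734 , 0.23659382, 0.17579691]), [np.float64(2.2058831485820143e-06), np.float64(2.2058831486702896e-06)])
by size [0.51686826 0.2359141  0.17502082]
[0.5185827  0.23       0.16827137]
[0.51713325 0.235      0.1739776 ]
[0.5156838  0.24       0.17968384]
```

```bash
python3 -m handwheel '[[18,8,-36,0],[18,8,-36,0],[18,8,-36,0],[12,6,-22,0],[0,0,0,0]]'
```

```text
t: 2.7
tcp_pos: [0.5065, 0.2324, 0.2507]
orientation: [[1.0, -0.011, 0.013], [-0.013, 0.0, 1.0], [-0.011, -1.0, 0.0]]
force: [-0.4, -0.3, -0.1]
grip_width: 0.0856
```

```bash
python3 -m handwheel '[[9,10,-16,0.03],[0,20,0,0],[0,20,0,0],[0,12,0,0],[0,0,0,0]]'
python3 - <<'E'
from h import *
o=ctrl.get_obs();c=ctrl.camera("wrist");cv2.imwrite("pics/w2.png",c["frame"][:,:,::-1]);print(o["tcp_pos"],o["orientation"])
E
```

```text
t: 3.2
tcp_pos: [0.5122, 0.2225, 0.1845]
orientation: [[0.999, -0.012, 0.035], [-0.035, 0.002, 0.999], [-0.012, -1.0, 0.001]]
force: [-0.2, 0.3, -0.6]
grip_width: 0.0856
[0.51224123 0.22252795 0.18450104] [[ 0.99931588 -0.01226136  0.03489159]
 [-0.03487083  0.00190282  0.99939002]
 [-0.01232028 -0.99992302  0.00147395]]
```

View pics/w2.png

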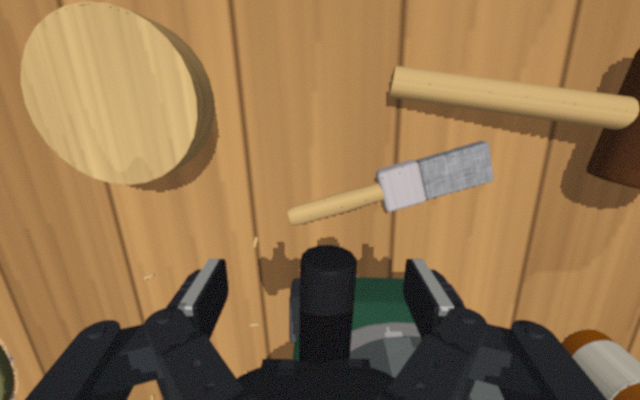

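```bash
python3 -m handwheel '[[4,4,-9,0],[0,0,0,0]]'; python3 -m handwheel '[[0,0,0,0],[0,0,0,0],[0,0,0,0],[0,0,0,0],[0,0,0,0],[0,0,0,0]]' -1 25
python3 - <<'E'
from h import *
o=ctrl.get_obs();c=ctrl.camera("wrist");cv2.imwrite("pics/w3.png",c["frame"][:,:,::-1]);print(o["tcp_pos"],o["orientation"],o["force"],o["grip_width"])
E
```

```text
t: 3.45
tcp_pos: [0.5171, 0.214, 0.1823]
orientation: [[0.999, -0.009, 0.033], [-0.033, 0.003, 0.999], [-0.009, -1.0, 0.003]]
force: [-0.1, 0.3, 0.1]
grip_width: 0.0851
t: 4.05
tcp_pos: [0.5173, 0.2142, 0.1841]
orientation: [[0.999, -0.009, 0.034], [-0.034, 0.005, 0.999], [-0.009, -1.0, 0.005]]
force: [0.9, 0.1, 0.6]
grip_width: 0.0252
[0.51732941 0.21423712 0.18409191] [[ 0.99938072 -0.00864779  0.03410846]
 [-0.03406405  0.00523197  0.99940596]
 [-0.0088211  -0.99994892  0.00493416]] [0.94276909 0.11430187 0.58319863] 0.025186941607623466
```

View pics/w3.png

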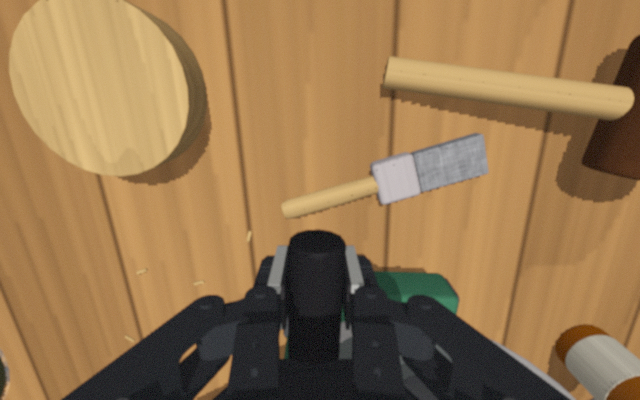

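```bash
python3 -m handwheel '[[-1.8,-3.5,0,0],[-1.8,-3.5,0,0],[-1.6,-3.7,0,0],[-1.5,-3.7,0,0]]' ; python3 -m handwheel '[[-1.3,-3.8,0,0],[-1.2,-3.8,0,0],[-1,-3.9,0,0]]'
```

```text
t: 4.5
tcp_pos: [0.5136, 0.2145, 0.2001]
orientation: [[0.999, -0.001, 0.035], [-0.035, 0.006, 0.999], [-0.001, -1.0, 0.006]]
force: [4.2, 0.6, -2.4]
grip_width: 0.0251
t: 4.8
tcp_pos: [0.5139, 0.2144, 0.2144]
orientation: [[0.999, 0.009, 0.036], [-0.036, 0.008, 0.999], [0.009, -1.0, 0.008]]
force: [7.4, 0.5, -3.8]
grip_width: 0.0252
```

```bash
cat > a.py <<'E'
import numpy as np
from plant import ctrl
o=ctrl.get_obs();p=o["tcp_pos"];f=o["force"]
v=np.array([.5753-p[0],p[2]-.206]);a=np.arctan2(v[1],v[0])
t=np.array([np.sin(a),np.cos(a)]);n=np.array([-np.cos(a),np.sin(a)]);F=f[[0,2]]
print("a %.1f r %.1f Ftan %.1f Frad %.1f tcp"%(np.degrees(a),1e3*np.hypot(*v),F@t,F@n),p.round(4),o["grip_width"].round(4),"t",o["t"])
for k in range(0,24,3):
    b=a+np.radians(k); print(k,[round(62*1e0*(np.cos(b)-np.cos(b+.0524))+0,2),round(-62*(np.sin(b+.0524)-np.sin(b)),2)],end=' ')
print()
E
python3 -m handwheel '[[1.0,-3.7,0,0],[1.0,-3.6,0,0],[1.2,-3.5,0,0]]' ; python3 a.py
```

```text
t: 5.1
tcp_pos: [0.5169, 0.2142, 0.2262]
orientation: [[0.999, 0.01, 0.036], [-0.036, 0.009, 0.999], [0.009, -1.0, 0.009]]
force: [3.0, 1.0, -3.0]
grip_width: 0.0253Traceback (most recent call last):
  File "a.py", line 6, in <module>
    print("a %.1f r %.1f Ftan %.1f Frad %.1f tcp"%(np.degrees(a),1e3*np.hypot(*v),F@t,F@n),p.round(4),o["grip_width"].round(4),"t",o["t"])
                                                                                                      ^^^^^^^^^^^^^^^^^^^^^
AttributeError: 'float' object has no attribute 'round'
```

```bash
sed -i 's/o\["grip_width"\].round(4)/round(o["grip_width"],4)/' a.py; python3 a.py; python3 -m handwheel '[[1.4,-3.4,0,0],[1.5,-3.4,0,0]]' ; python3 a.py
```

```text
a 19.1 r 61.8 Ftan -1.9 Frad -3.8 tcp [0.5169 0.2142 0.2262] 0.0253 t 5.1
0 [np.float64(1.14), np.float64(-3.04)] 3 [np.float64(1.3), np.float64(-2.98)] 6 [np.float64(1.46), np.float64(-2.9)] 9 [np.float64(1.61), np.float64(-2.82)] 12 [np.float64(1.75), np.float64(-2.74)] 15 [np.float64(1.89), np.float64(-2.64)] 18 [np.float64(2.03), np.float64(-2.54)] 21 [np.float64(2.16), np.float64(-2.43)] 
t: 5.3
tcp_pos: [0.5198, 0.214, 0.2332]
orientation: [[0.999, 0.009, 0.035], [-0.036, 0.008, 0.999], [0.009, -1.0, 0.008]]
force: [4.4, 0.6, -4.2]
grip_width: 0.0251
a 26.1 r 61.8 Ftan -1.9 Frad -5.8 tcp [0.5198 0.214  0.2332] 0.0251 t 5.3
0 [np.float64(1.5), np.float64(-2.88)] 3 [np.float64(1.65), np.float64(-2.8)] 6 [np.float64(1.8), np.float64(-2.71)] 9 [np.float64(1.94), np.float64(-2.61)] 12 [np.float64(2.07), np.float64(-2.5)] 15 [np.float64(2.2), np.float64(-2.39)] 18 [np.float64(2.32), np.float64(-2.27)] 21 [np.float64(2.44), np.float64(-2.15)]
```

```bash
sed -i '/^for k/,$d' a.py; for i in 1; do python3 -m handwheel '[[1.9,-3.0,0,0]]' >/dev/null; python3 a.py; python3 -m handwheel '[[2.0,-2.9,0,0]]'>/dev/null; python3 a.py;  python3 -m handwheel '[[2.2,-2.8,0,0]]'>/dev/null; python3 a.py; done
```

```text
a 29.3 r 61.7 Ftan -1.9 Frad -4.1 tcp [0.5215 0.214  0.2362] 0.0251 t 5.4
a 32.4 r 61.7 Ftan -2.3 Frad -4.3 tcp [0.5232 0.2139 0.2391] 0.0253 t 5.5
a 35.5 r 61.7 Ftan -2.2 Frad -4.0 tcp [0.5251 0.2138 0.2418] 0.0255 t 5.6
```

```bash
python3 -m handwheel '[[2.3,-2.7,0,0]]' >/dev/null; python3 a.py; python3 -m handwheel '[[2.4,-2.6,0,0]]'>/dev/null; python3 a.py;  python3 -m handwheel '[[2.5,-2.5,0,0]]'>/dev/null; python3 a.py; python3 -m handwheel '[[2.6,-2.4,0,0]]'>/dev/null; python3 a.py
```

```text
a 38.6 r 61.7 Ftan -1.8 Frad -4.7 tcp [0.5271 0.2136 0.2445] 0.025 t 5.7
a 41.8 r 61.7 Ftan -1.9 Frad -3.7 tcp [0.5293 0.2135 0.2471] 0.0251 t 5.8
a 44.9 r 61.7 Ftan -2.1 Frad -3.8 tcp [0.5317 0.2134 0.2496] 0.025 t 5.9
a 48.2 r 61.7 Ftan -2.8 Frad -4.4 tcp [0.5342 0.2132 0.2519] 0.0252 t 6.0
```

```bash
python3 -m handwheel '[[2.6,-2.1,0,0]]' >/dev/null; python3 a.py; python3 -m handwheel '[[2.7,-2.0,0,0]]'>/dev/null; python3 a.py;  python3 -m handwheel '[[2.8,-1.9,0,0]]'>/dev/null; python3 a.py
```

```text
a 51.3 r 61.6 Ftan -1.4 Frad -3.6 tcp [0.5368 0.213  0.2541] 0.025 t 6.1
a 54.1 r 61.7 Ftan -7.1 Frad -5.6 tcp [0.5392 0.2129 0.256 ] 0.0249 t 6.2
a 54.9 r 61.6 Ftan -9.3 Frad -4.8 tcp [0.5398 0.2129 0.2564] 0.0252 t 6.3
```

```bash
python3 -m handwheel '[[3.2,-2.2,0,0]]' >/dev/null; python3 a.py; python3 -m handwheel '[[3.4,-2.1,0,0]]'>/dev/null; python3 a.py;  python3 -m handwheel '[[3.4,-2.0,0,0]]'>/dev/null; python3 a.py
```

```text
a 55.3 r 61.6 Ftan -10.3 Frad -4.3 tcp [0.5403 0.2128 0.2567] 0.0254 t 6.4
a 55.5 r 61.5 Ftan -10.6 Frad -1.1 tcp [0.5404 0.2128 0.2567] 0.0252 t 6.5
a 55.5 r 61.5 Ftan -11.0 Frad -0.7 tcp [0.5405 0.2129 0.2567] 0.0251 t 6.6
```

```bash
python3 -m handwheel '[[4.3,-2.8,0,0]]' >/dev/null; python3 a.py; python3 -m handwheel '[[4.8,-3.1,0,0]]'>/dev/null; python3 a.py;  python3 -m handwheel '[[4.8,-3.0,0,0]]'>/dev/null; python3 a.py
```

```text
a 55.8 r 61.5 Ftan -14.4 Frad -2.1 tcp [0.5408 0.2129 0.2568] 0.0255 t 6.7
a 56.0 r 61.4 Ftan -14.5 Frad -2.4 tcp [0.5409 0.2129 0.2569] 0.0255 t 6.8
a 56.0 r 61.3 Ftan -14.0 Frad -0.2 tcp [0.541  0.2129 0.2569] 0.025 t 6.9
```

```bash
python3 -m handwheel '[[5.5,-3.8,0,0]]' >/dev/null; python3 a.py; python3 -m handwheel '[[6,-4,0,0]]'>/dev/null; python3 a.py
```

```text
a 56.3 r 61.3 Ftan -17.0 Frad -3.0 tcp [0.5413 0.2129 0.257 ] 0.0255 t 7.0
a 56.4 r 61.2 Ftan -18.5 Frad -0.5 tcp [0.5414 0.2129 0.257 ] 0.025 t 7.1
```

Run:
```python
from h import *
o=ctrl.get_obs()
print(o["force"],o["wrist_torque"],o["joints"],o["orientation"])
W=ctrl.camera("wrist")["frame"];T=ctrl.camera("top")["frame"][90:260,200:440];S=ctrl.camera("side")["frame"][110:260,240:420]
cv2.imwrite("pics/w4.png",W[:,:,::-1])
a=cv2.resize(T,(720,510),interpolation=2);cv2.imwrite("pics/t4.png",a[:,:,::-1])
cv2.imwrite("pics/s4.png",cv2.resize(S,(720,600),interpolation=2)[:,:,::-1])
```

```text
[-15.16111206  -0.65868443 -10.63577824] [-0.00456057  2.64867491 -0.40456981] [-0.77853718  0.25898493  0.45141924  1.55968239 -0.13282947  1.45156276
 -0.3374485 ] [[ 0.99441896 -0.10258182  0.02465563]
 [-0.02628542 -0.01456624  0.99954835]
 [-0.10217635 -0.99461791 -0.01718135]]
```

View pics/w4.png

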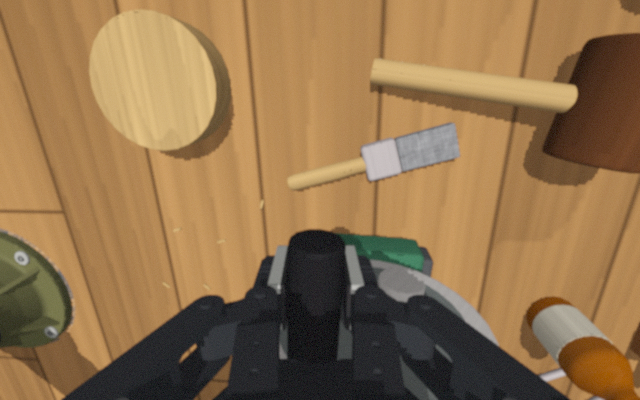

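View pics/t4.png

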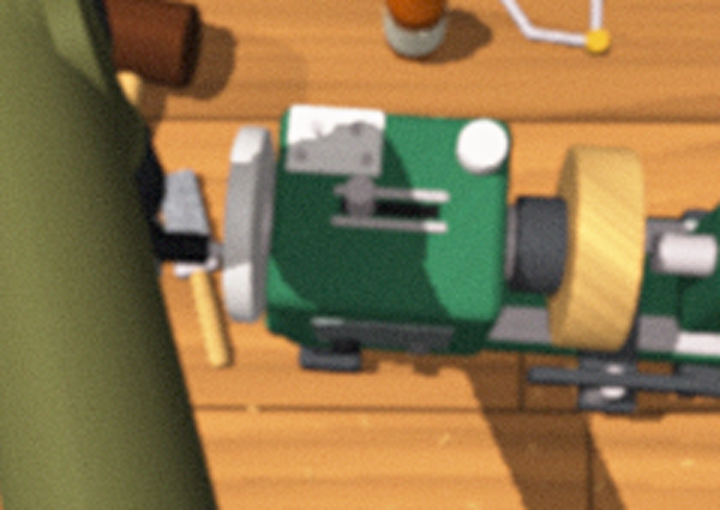

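View pics/s4.png

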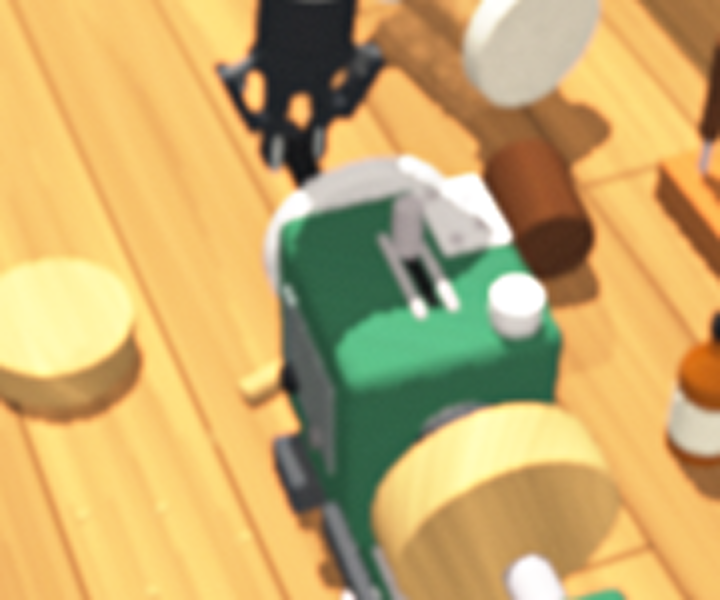

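```bash
cat > a.py <<'E'
import numpy as np
from plant import ctrl
o=ctrl.get_obs();R=o["orientation"];p=o["tcp_pos"]+.006*R[:,1];f=o["force"]
v=np.array([.5753-p[0],p[2]-.2]);a=np.arctan2(v[1],v[0])
t=np.array([np.sin(a),0,np.cos(a)]);n=np.array([-np.cos(a),0,np.sin(a)])
print("a %.1f r %.1f Ftan %.1f Frad %.1f Fy %.1f tilt %.3f"%(np.degrees(a),1e3*np.hypot(*v),f@t,f@n,f[1],-R[0,1]),"t",o["t"],'tangent in tool',(R.T@t).round(2),'rad',(R.T@n).round(2))
E
python3 -m handwheel '[[7,-5.8,0,0]]' >/dev/null; python3 a.py
```

```text
a 57.6 r 61.8 Ftan -16.6 Frad -5.3 Fy -1.1 tilt 0.119 t 7.35 tangent in tool [ 0.78 -0.63  0.01] rad [-0.63 -0.77 -0.03]
```

Moving in the right direction now (the tilt had skewed my push).

```bash
python3 -m handwheel '[[6.8,-5.4,0,0]]' >/dev/null; python3 a.py;python3 -m handwheel '[[6.6,-5.1,0,0]]' >/dev/null; python3 a.py
```

```text
a 60.4 r 61.8 Ftan -13.0 Frad -3.9 Fy -0.8 tilt 0.132 t 7.45 tangent in tool [ 0.8  -0.6   0.01] rad [-0.6  -0.8  -0.03]
a 64.4 r 61.8 Ftan -7.1 Frad -3.2 Fy -1.8 tilt 0.142 t 7.55 tangent in tool [ 0.83 -0.56  0.01] rad [-0.56 -0.83 -0.03]
```

```bash
python3 -m handwheel '[[2.5,-1.6,0,0]]' >/dev/null; python3 a.py;python3 -m handwheel '[[1.7,-1.1,0,0]]' >/dev/null; python3 a.py
```

```text
a 67.3 r 61.7 Ftan 0.2 Frad -1.3 Fy -1.1 tilt 0.143 t 7.65 tangent in tool [ 0.86 -0.51  0.01] rad [-0.51 -0.86 -0.03]
a 69.5 r 61.8 Ftan -3.3 Frad -3.6 Fy -0.6 tilt 0.143 t 7.75 tangent in tool [ 0.88 -0.48  0.01] rad [-0.48 -0.88 -0.03]
```

```bash
python3 -m handwheel '[[0,0,0,0]]' >/dev/null; python3 a.py; python3 -m handwheel '[[0.9,-0.5,0,0]]' >/dev/null; python3 a.py;python3 -m handwheel '[[0.9,-0.5,0,0]]' >/dev/null; python3 a.py
```

```text
a 70.7 r 61.8 Ftan 0.3 Frad -4.1 Fy -0.4 tilt 0.140 t 7.85 tangent in tool [ 0.89 -0.46  0.01] rad [-0.46 -0.89 -0.03]
a 72.2 r 61.8 Ftan -0.8 Frad -6.2 Fy -0.5 tilt 0.138 t 7.95 tangent in tool [ 0.9  -0.43  0.01] rad [-0.43 -0.9  -0.03]
a 73.6 r 61.8 Ftan -1.7 Frad -6.3 Fy 0.5 tilt 0.137 t 8.05 tangent in tool [ 0.91 -0.41  0.01] rad [-0.41 -0.91 -0.03]
```

```bash
python3 -m handwheel '[[0,0,0,0],[0,0,0,0],[0,0,0,0],[0,0,0,0],[0,0,0,0]]' 0; python3 a.py
python3 - <<'E'
from h import *
W=ctrl.camera("wrist")["frame"]
cv2.imwrite("pics/w5.png",W[:,:,::-1])
E
```

```text
t: 8.55
tcp_pos: [0.5598, 0.2127, 0.2689]
orientation: [[0.991, -0.132, 0.02], [-0.023, -0.021, 1.0], [-0.132, -0.991, -0.024]]
force: [0.3, 0.8, 0.1]
grip_width: 0.0425
a 75.5 r 65.0 Ftan 0.3 Frad 0.0 Fy 0.8 tilt 0.132 t 8.55 tangent in tool [ 0.93 -0.38  0.01] rad [-0.38 -0.93 -0.03]
```

View pics/w5.png

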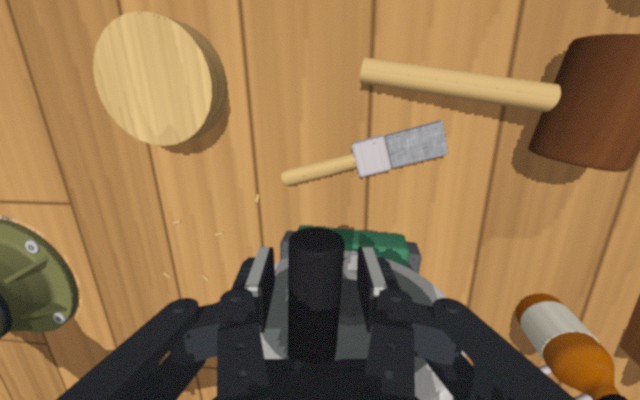

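```bash
python3 -m handwheel '[[0,0,0,0],[0,0,0,0],[0,0,0,0]]' -1 25 >/dev/null; python3 a.py; python3 -m handwheel '[[1.8,-0.7,0,0]]' >/dev/null; python3 a.py;python3 -m handwheel '[[1.8,-0.7,0,0]]' >/dev/null; python3 a.py;python3 -m handwheel '[[1.8,-0.6,0,0]]' >/dev/null; python3 a.py
```

```text
a 75.4 r 65.5 Ftan -0.1 Frad 0.2 Fy 0.5 tilt 0.132 t 8.9 tangent in tool [ 0.93 -0.38  0.01] rad [-0.38 -0.93 -0.03]
a 76.5 r 65.5 Ftan -2.8 Frad 1.8 Fy 0.2 tilt 0.134 t 9.0 tangent in tool [ 0.93 -0.36  0.01] rad [-0.36 -0.93 -0.03]
a 77.2 r 65.5 Ftan -5.4 Frad 1.5 Fy 0.1 tilt 0.137 t 9.1 tangent in tool [ 0.94 -0.35  0.01] rad [-0.35 -0.94 -0.03]
a 77.5 r 65.4 Ftan -5.4 Frad 2.3 Fy -0.9 tilt 0.142 t 9.2 tangent in tool [ 0.94 -0.35  0.01] rad [-0.35 -0.94 -0.03]
```

```bash
sed -i 's/+.006\*R/+.0095*R/' a.py; python3 -m handwheel '[[-1.9,0.7,0,0]]' >/dev/null; python3 a.py;python3 -m handwheel '[[-1.9,0.7,0,0]]' >/dev/null; python3 a.py;python3 -m handwheel '[[-1.9,0.8,0,0]]' >/dev/null; python3 a.py;python3 -m handwheel '[[-1.9,0.8,0,0]]' >/dev/null; python3 a.py;python3 -m handwheel '[[-1.9,0.8,0,0]]' >/dev/null; python3 a.py
```

```text
a 75.4 r 62.2 Ftan 1.6 Frad 0.3 Fy 0.9 tilt 0.140 t 9.3 tangent in tool [ 0.92 -0.39  0.01] rad [-0.39 -0.92 -0.03]
a 74.4 r 62.2 Ftan 1.9 Frad -0.9 Fy 0.6 tilt 0.137 t 9.4 tangent in tool [ 0.92 -0.4   0.01] rad [-0.4  -0.92 -0.03]
a 73.4 r 62.2 Ftan 2.6 Frad 0.8 Fy 0.6 tilt 0.135 t 9.5 tangent in tool [ 0.91 -0.41  0.01] rad [-0.41 -0.91 -0.03]
a 72.8 r 62.3 Ftan 5.1 Frad -1.0 Fy 1.0 tilt 0.130 t 9.6 tangent in tool [ 0.91 -0.42  0.01] rad [-0.42 -0.91 -0.03]
a 72.7 r 62.3 Ftan 6.6 Frad -1.3 Fy 1.1 tilt 0.125 t 9.7 tangent in tool [ 0.91 -0.42  0.01] rad [-0.41 -0.91 -0.03]
```

```bash
python3 -m handwheel '[[1.6,-0.7,0,0]]' >/dev/null; python3 a.py;python3 -m handwheel '[[1.4,-0.6,0,0]]' >/dev/null; python3 a.py
```

```text
a 73.6 r 62.3 Ftan -2.1 Frad -0.1 Fy 0.3 tilt 0.127 t 9.8 tangent in tool [ 0.92 -0.4   0.01] rad [-0.4  -0.92 -0.03]
a 74.1 r 62.2 Ftan -1.8 Frad 1.5 Fy 0.4 tilt 0.129 t 9.9 tangent in tool [ 0.92 -0.4   0.01] rad [-0.4  -0.92 -0.03]
```

```bash
python3 -m handwheel '[[0,0,0,0],[0,0,0,0],[0,0,0,0],[0,0,0,0]]' 0.4; python3 -m handwheel '[[0,-15,0,0],[0,-25,0,0],[0,-30,0,0],[0,-30,0,0],[0,0,0,0]]'
python3 - <<'E'
from h import *
W=ctrl.camera("wrist")["frame"]
cv2.imwrite("pics/w6.png",W[:,:,::-1])
print(ctrl.get_obs()["joints"])
E
```

```text
t: 10.3
tcp_pos: [0.5588, 0.2128, 0.2686]
orientation: [[0.991, -0.132, 0.02], [-0.023, -0.021, 1.0], [-0.131, -0.991, -0.024]]
force: [0.4, 0.5, -0.7]
grip_width: 0.0599
t: 10.8
tcp_pos: [0.5722, 0.2149, 0.3749]
orientation: [[0.991, -0.131, 0.02], [-0.023, -0.021, 1.0], [-0.13, -0.991, -0.024]]
force: [0.2, -0.7, 0.9]
grip_width: 0.0601
[-0.73230663  0.32375416  0.47045459  1.25993254 -0.16123217  1.72528114
 -0.30908364]
```

View pics/w6.png

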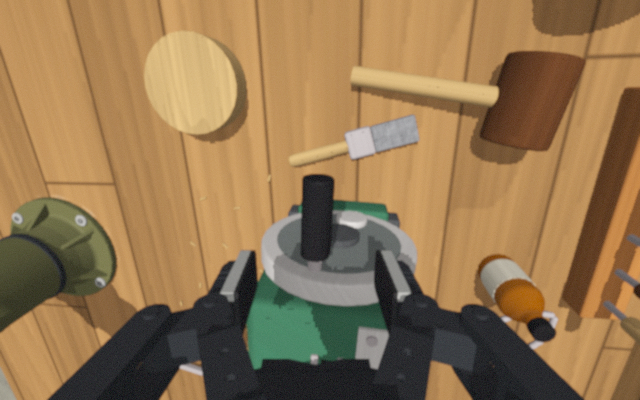

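```bash
python3 -m handwheel '[[-1,0,-35,0],[-1,0,-35,0],[-1,0,-35,0],[0,0,-15,0],[0,0,0,0]]' -1 30
python3 - <<'E'
from h import *
o=ctrl.get_obs()
c=ctrl.camera("wrist");cv2.imwrite("pics/w7.png",c["frame"][:,:,::-1])
s=ctrl.camera("side")["frame"][80:260,240:440];cv2.imwrite("pics/s7.png",cv2.resize(s,None,fx=3.3,fy=3.3,interpolation=2)[:,:,::-1])
print(o["grip_width"])
E
```

```text
t: 11.35
tcp_pos: [0.5651, 0.0936, 0.3742]
orientation: [[0.99, -0.137, 0.015], [-0.018, -0.023, 1.0], [-0.136, -0.99, -0.025]]
force: [-0.1, 0.3, 0.6]
grip_width: 0.0001
0.00014490005550264707
```

View pics/w7.png

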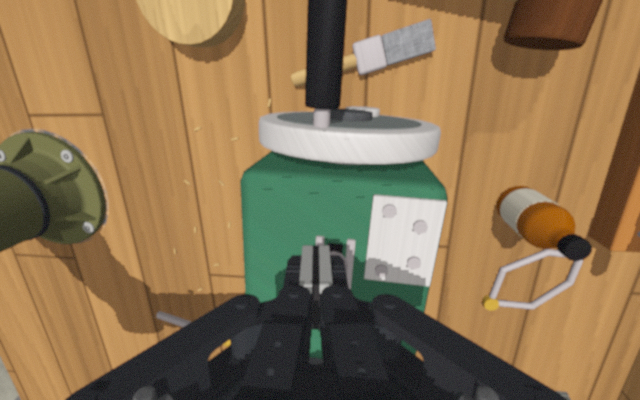

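View pics/s7.png

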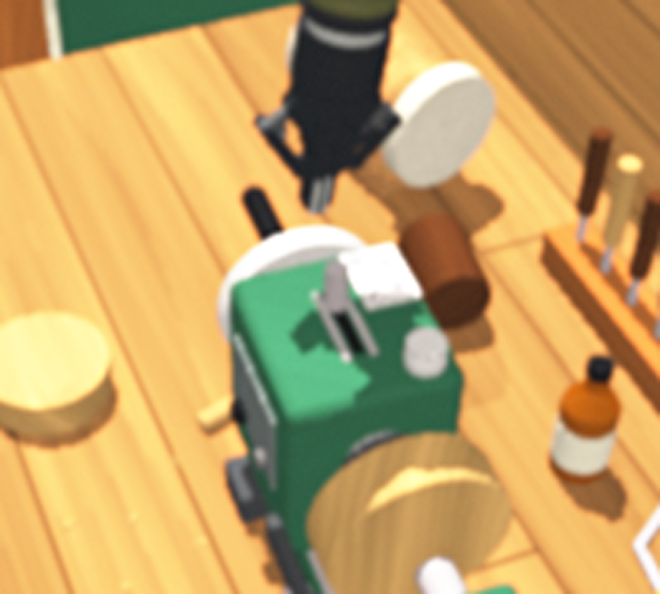

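Run:
```python
from h import *
o=ctrl.get_obs();c=ctrl.camera("wrist")
for p in [(320,240),(351,242),(321,100),(350,108)]: print(wonz(c,o,p,.279))
print('tip',o["tcp_pos"]+.025*o["orientation"][:,1])
a=c["frame"][200:330,250:420];cv2.imwrite("pics/w7z.png",cv2.resize(a,None,fx=4.5,fy=4.5,interpolation=2)[:,:,::-1])
```

```text
[0.55566126 0.07103973 0.279     ]
[0.57926687 0.07070239 0.279     ]
[0.55731383 0.17329042 0.279     ]
[0.57621319 0.16817359 0.279     ]
tip [0.5617605  0.09596657 0.3491846 ]
```

View pics/w7z.png

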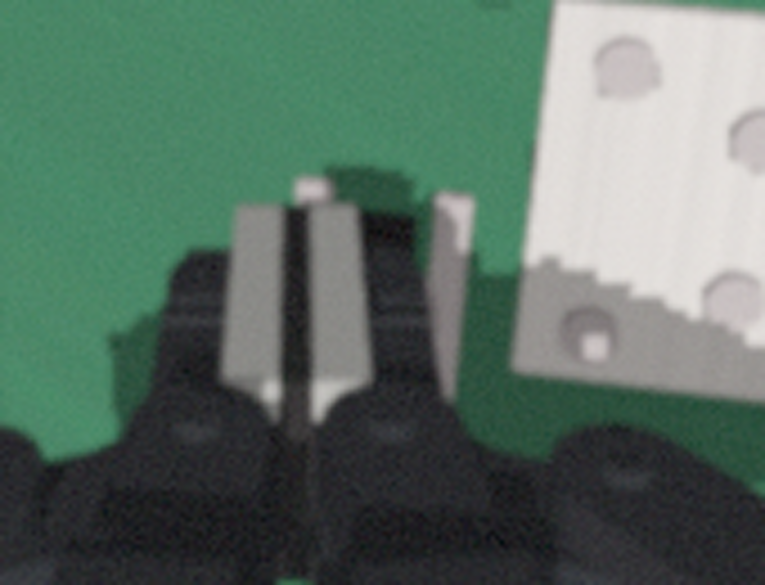

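```bash
python3 -m handwheel '[[9,15,0,0],[0,20,0,0],[0,17,0,0],[0,2,0,0],[0,0,0,0]]'
python3 - <<'E'
from h import *
s=ctrl.camera("side")["frame"][120:240,290:420];cv2.imwrite("pics/s8.png",cv2.resize(s,None,fx=5,fy=5,interpolation=2)[:,:,::-1])
E
```

```text
t: 12.0
tcp_pos: [0.5675, 0.1058, 0.3116]
orientation: [[0.99, -0.14, -0.004], [0.001, -0.023, 1.0], [-0.14, -0.99, -0.023]]
force: [0.2, 1.2, 0.9]
grip_width: 0.0001
```

View pics/s8.png

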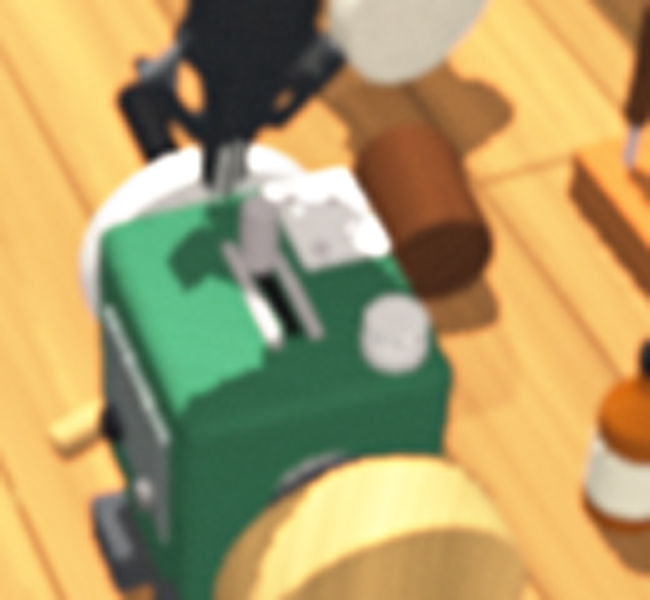

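```bash
python3 -m handwheel '[[0,-2,-12,0.04],[0,-1,-10,0],[0,0,-4,0],[0,0,0,0]]'
```

```text
t: 12.45
tcp_pos: [0.5689, 0.0774, 0.3177]
orientation: [[0.99, -0.136, 0.04], [-0.043, -0.023, 0.999], [-0.135, -0.99, -0.029]]
force: [0.8, -0.1, 0.1]
grip_width: -0.0001
```

```bash
cat > b.py <<'E'
from plant import ctrl
o=ctrl.get_obs();print("t %.2f"%o["t"],o["tcp_pos"].round(4),"F",o["force"].round(1))
E
m='python3 -m handwheel'; python3 -m handwheel '[[-1,0,-2,0]]'>/dev/null; python3 b.py; python3 -m handwheel '[[-0.5,0,-2,0]]'>/dev/null; python3 b.py; python3 -m handwheel '[[0,0,-2,0]]'>/dev/null; python3 b.py; python3 -m handwheel '[[0,0,-2,0]]'>/dev/null; python3 b.py
```

```text
t 12.55 [0.568  0.0753 0.3183] F [-0.4 -0.2  0.3]
t 12.65 [0.5674 0.073  0.3187] F [ 0.6 -0.1 -0.2]
t 12.75 [0.5673 0.071  0.3189] F [0.2 0.1 0. ]
t 12.85 [0.5672 0.07   0.319 ] F [0.9 3.8 0.1]
```

```bash
python3 -m handwheel '[[0,0,-2,0]]'>/dev/null; python3 b.py; python3 -m handwheel '[[0,0,-2.4,0]]'>/dev/null; python3 b.py; python3 -m handwheel '[[0,0,-2.4,0]]'>/dev/null; python3 b.py; python3 -m handwheel '[[0,0,-2.4,0]]'>/dev/null; python3 b.py;python3 -m handwheel '[[0,0,-2.4,0]]'>/dev/null; python3 b.py
```

```text
t 12.95 [0.5671 0.0693 0.319 ] F [ 1.1  3.3 -0.1]
t 13.05 [0.567 0.068 0.319] F [ 0.2  3.6 -1.7]
t 13.15 [0.5669 0.0664 0.319 ] F [-0.3  2.5  0.1]
t 13.25 [0.5668 0.0643 0.319 ] F [0.6 3.1 0.4]
t 13.35 [0.5666 0.062  0.319 ] F [-0.5  2.7 -0.1]
```

Past the 4 mm stop with only ~3 N (friction alone): the bolt has entered the hole.

```bash
python3 -m handwheel '[[0,0,-2.4,0]]'>/dev/null; python3 b.py; python3 -m handwheel '[[0,0,-2.4,0]]'>/dev/null; python3 b.py; python3 -m handwheel '[[0,0,-2.4,0]]'>/dev/null; python3 b.py; python3 -m handwheel '[[0,0,-2.4,0]]'>/dev/null; python3 b.py;python3 -m handwheel '[[0,0,-2,0]]'>/dev/null; python3 b.py
```

```text
t 13.45 [0.5665 0.0596 0.319 ] F [0.4 1.9 0.2]
t 13.55 [0.5663 0.057  0.319 ] F [ 0.4  3.  -0.2]
t 13.65 [0.5662 0.0543 0.319 ] F [-0.3  2.6 -0.4]
t 13.75 [0.566  0.0517 0.319 ] F [-0.2  3.1 -1. ]
t 13.85 [0.5659 0.0493 0.319 ] F [ 0.6  2.6 -0.6]
```

```bash
python3 -m handwheel '[[0,0,-1.2,0]]'>/dev/null; python3 b.py; python3 -m handwheel '[[0,0,-1.2,0]]'>/dev/null; python3 b.py; python3 -m handwheel '[[0,0,-1.2,0]]'>/dev/null; python3 b.py; python3 -m handwheel '[[0,0,-1.2,0]]'>/dev/null; python3 b.py
```

```text
t 13.95 [0.5658 0.0478 0.319 ] F [-0.4  3.2 -0.3]
t 14.05 [0.5657 0.0464 0.319 ] F [ 0.5  1.7 -1. ]
t 14.15 [0.5657 0.0462 0.319 ] F [0.  6.8 0.4]
t 14.25 [0.5657 0.0462 0.3191] F [ 0.   5.7 -1. ]
```

Stopped at the end of travel (24 mm) with about 6 N. Back off, lift, and check.

```bash
python3 -m handwheel '[[0,0,8,0],[0,0,12,0],[0,-15,5,0],[0,-30,0,0],[0,-35,0,0],[0,-30,0,0],[0,0,20,0],[0,0,30,0],[0,0,0,0],[0,0,0,0]]'
python3 - <<'E'
from h import *
c=ctrl.camera("top");T=c["frame"];s=ctrl.camera("side");S=s["frame"][120:240,290:420]
cv2.imwrite("pics/t9f.png",T[:,:,::-1])
cv2.imwrite("pics/t9.png",cv2.resize(T[110:240,230:500],None,fx=2.95,fy=2.95,interpolation=2)[:,:,::-1])
cv2.imwrite("pics/s9.png",cv2.resize(S,None,fx=5,fy=5,interpolation=2)[:,:,::-1])
E
```

```text
t: 15.25
tcp_pos: [0.5843, 0.1223, 0.4301]
orientation: [[0.99, -0.136, 0.04], [-0.044, -0.028, 0.999], [-0.134, -0.99, -0.033]]
force: [-0.1, -0.6, -0.5]
grip_width: 0.0004
```

View pics/t9f.png

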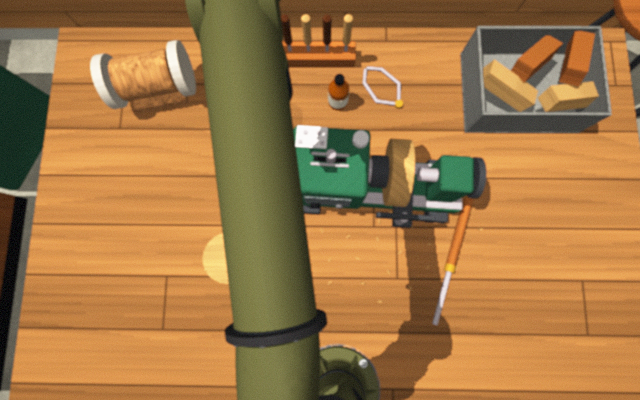

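View pics/s9.png

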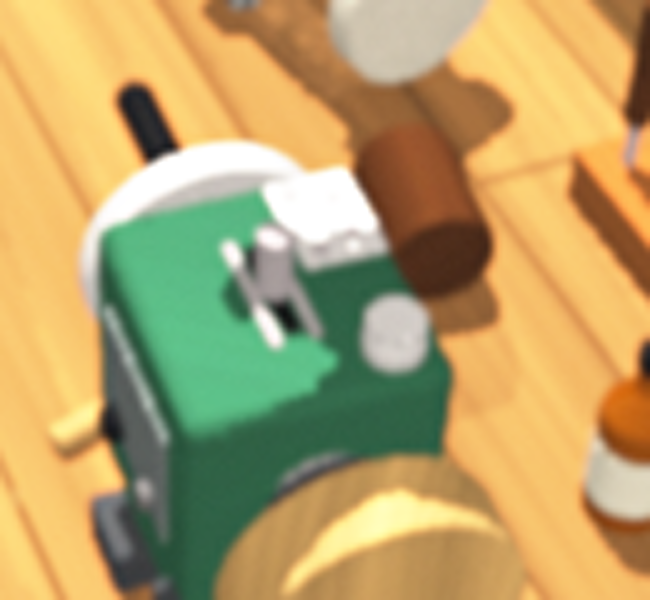

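Run:
```python
from h import *
c=ctrl.camera("top")
a=c["frame"][130:180,290:380];cv2.imwrite("pics/t9z.png",cv2.resize(a,None,fx=8,fy=8,interpolation=2)[:,:,::-1])
```

```text
(no output)
```

View pics/t9z.png

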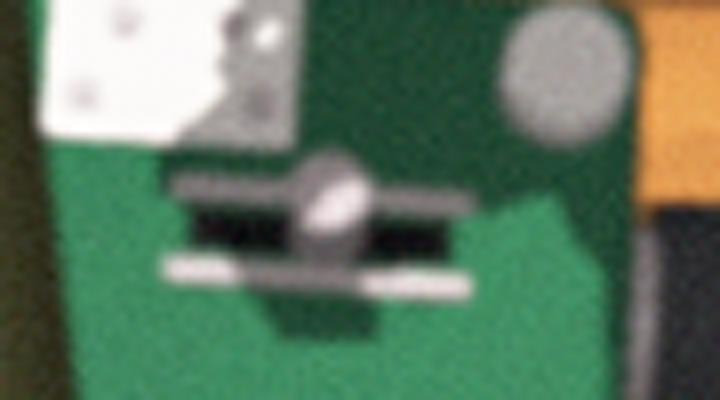

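Run:
```python
from h import *
c=ctrl.camera("top");print(onz(c,(319.5,153.4),.322)-onz(c,(331.5,153.8),.322));o=ctrl.get_obs();print(o["t"],o["force"],o["joint_velocities"].round(3))
print(ctrl.finish_job())
```

```text
[0.00075207 0.02561695 0.        ]
15.45 [ 0.18608171 -0.24908598 -0.05881641] [ 0.005 -0.004  0.003  0.001 -0.002  0.    -0.   ]
the job is handed in; nothing more can be done
None
```

The spindle is in its seat and the lock bolt is fully home. I handed the job in at about 15.5 s of the 58 s allowed, and no verdict was reported.

- **Turning the spindle:** I gripped the crank and turned it about 95°. The force rose from 2 N to roughly 17–18 N at the stiff spot, then dropped away. I pushed gently both ways to find the seat and stopped near its middle.
- **Sliding the bolt:** I pushed the knob with closed fingers at about 3 N. It passed the 4 mm stop without extra force and came up against the end of its travel after 24 mm, at about 6–7 N.
- **Last checks:** The top camera put the knob's travel at about 25.6 mm, against 24 mm by touch, which fits the calibration error. After backing off, the arm was clear of everything and the wrist force was near zero. The tin, gouge and blank looked unmoved by eye. The arm hid most of the brush and part of the blank in the final top view; the brush looked untouched in the earlier wrist views.
- **What went off plan:** The gripper tilted about 8° while pushing against the stiff spot. That first turned my pushes off the tangent and stalled the wheel, so I corrected the direction. The peak force was slightly above the stated range.

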